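# Slide a ceramic disc home in a sample holder and close the keeper

### The job

Slide the white ceramic disc along the plate of the sample holder, flat on the plate, until it drops fully home in the round pocket, then swing the keeper bar fully shut over it. The ceramic is brittle: never pinch it in the gripper or lift it, push it lightly (no more than 18 N, bumps included) and stop as soon as you feel it caught by the pocket. Leave the vial, the covered dish and the timer where they stand.

Things in the scene. Friction and masses are not known exactly. Their poses are not given: they have to be found in the camera images.
- holder: Fixed base of the sample holder: bright aluminium slab 112 (x) by 280 (y) by 10 mm. Origin on the worktop under the pocket's centre line x = 0; the slab runs from y = -155 to +125 mm; z up. All mm below are in this frame. A dark steel plate is locked on it: flat top at z = 22, x = -46.5 to +41.5, y from -105 or lower to +45 or higher. The disc slides on it towards +y.
- pocket_line (a point): Middle of the stretch where the pocket can be, at plate height: x = 0, y = 27, z = 22 in the holder's frame. The plate has one blind round pocket, 52.4 mm wide, 4 mm deep (floor z = 18). Its centre is at x = 0, but at ANY y from +2 to +52 mm, wherever the plate was locked: NOT measured. A disc sliding over it drops in by its weight and stops at its wall.
- fence (a point): Point on the inner face of the steel fence at plate height, x = +25.5, y = -65, z = 22 in the holder's frame. The fence is straight, parallel to the holder's y along the whole plate, its inner face looks to -x, its top is at z = 30.5. A disc sliding with its rim on the fence has its centre at x = +0.5 mm, right for the pocket.
- disc: White ceramic disc, 50 mm in diameter, 12 mm thick, about 0.09 kg, loose, slides easily (friction about 0.25). Origin at the centre of its underside, z its axis. Starts flat on the plate near y = -65 mm in the holder's frame, up to 10 mm clear of the fence. Its underside is at z = 22 on the plate, and at z = 18 when home in the pocket, where 8 mm of its rim stand above the plate.
- keeper (a joint): Angle of the keeper, a flat steel bar turning about an upright pivot. 0: shut, at its stop, the bar pointing to the holder's -y over the pocket's line. Positive: open, swung to the holder's -x side (pi/2: pointing to -x). Range 0 to 1.7, starts at 1.1 to 1.5. Stiff to turn (0.05 N m), stays where left. Its underside at z = 32 passes 2 mm over a disc that is home and strikes one that is not.
- keeper_pivot (a point): Axis of the keeper's upright pivot, at the bar's top: x = 0, y = +108, z = 38 mm in the holder's frame. The bar is 16 mm wide, 6 mm thick and reaches 117 mm from this axis; a bolt head on the axis ends at z = 41.5.
- keeper_knob (a point): Middle of the keeper's black knob, a round upright post 10 mm in diameter and 26 mm tall, standing on the bar from z = 38 to 64 mm (this point z = 51), 108 mm from the pivot axis. It can be pinched from above or pushed sideways.
- vial: Bystander: a small screw-capped sample vial, 23 mm wide, 58 mm tall, standing behind the fence, on the holder's +x side. Origin at the centre of its underside.
- dish: Bystander: a covered clear dish, 90 mm wide, 17 mm tall, on the worktop on the holder's +x side. Origin at the centre of its underside.
- timer: Bystander: a small white timer, 34 x 64 x 16 mm, lying on the worktop on the holder's -x side. Origin at the centre of its underside.
Not all that is in view belongs to the job. Leave any black or turquoise look-alike of the disc alone.

How it is judged:
On the way, in this order (a step that is already met when the one before it is completed fails the run):
1. the disc lies home in the pocket, flat, with the keeper still open (z of disc in the frame of holder between 0.016 and 0.0195 m and angle between disc's own z axis and vertical below 0.05 rad and x of disc in the frame of holder between -0.004 and 0.004 m and linear speed of disc below 0.02 m/s and value of joint keeper above 0.7 rad), for 0.2 s.
2. the keeper bar is swung shut over the disc (value of joint keeper below 0.08 rad), for 0.2 s.
At the end, for the whole second after the job is handed in: The disc lies at rest and flat (within 0.05 rad) on the pocket's floor (underside 16 to 19.5 mm above the holder's origin, within 4 mm of the pocket's centre line), the keeper bar is shut (less than 0.08 rad), the vial stands upright (z of disc in the frame of holder between 0.016 and 0.0195 m and angle between disc's own z axis and vertical below 0.05 rad and x of disc in the frame of holder between -0.004 and 0.004 m and linear speed of disc below 0.02 m/s and value of joint keeper below 0.08 rad and angle between vial's own z axis and vertical below 0.1 rad); the robot touches nothing.
It fails at once if the disc is pushed, pressed or pinched by the fingers with more than 18 N (contact force between the fingers and disc above 18 N).
It fails at once if the disc is lifted more than 6 mm off the plate (z of disc in the frame of holder above 0.028 m).
It fails at once if the disc is tipped by more than 0.3 rad (angle between disc's own z axis and vertical above 0.3 rad).
It fails at once if the vial, the dish or the timer is moved more than 20 mm (distance of any of vial, dish, timer from where it was at the start of the episode above 0.02 m).
It also fails if it takes over 56 s, if anything falls off the work surface, if the arm or the gripper's body presses on something with over 40 N, if the wrist force passes 120 N, or if a joint passes its speed limit or range.

### The arm

A 6-joint arm with a two-finger parallel gripper is mounted at the origin on a cart in front of the work surface, level with it; the furniture and walls round the work are solid. World frame = base frame: x ahead of the robot, y to its left, z up, the work surface at z = 0. Lengths are in m, angles in rad, forces in N, time in s.
With the tool pointing down it reaches from about 0.375 to 0.925 m from the base axis. Payload 5.7 kg.
Tool frame: the origin (TCP) lies midway between the tips of the shut fingers; the grasp point (between the pads) lies 19 mm behind it; z points along the fingers, y is the line along which they close (so a half turn about z gives the same grasp; the last joint's range is limited). The gripper opens to 88 mm and grips with 3 to 60 N. Pads are 20 mm wide; open, the fingers measure 115 mm over their backs; the gripper's body (75 mm by 178 mm) begins 61 mm behind the grasp point.
Start: joints at [-1.327, 0.359, 1.51, -0, 1.272, -0.115], TCP at [0.211, -0.562, 0.223] pointing down, gripper open.
Joint ranges: [-2.97, 2.97], [-1.01, 2.36], [0.21, 2.38], [-0.96, 4.11], [0.2, 2.71], [-2.98, 2.98]. Speed limits (rad/s): [2.39, 2.39, 3.14, 3.14, 3.14, 3.14].

### API

Orientations are given as a unit quaternion [x, y, z, w].
In Python, from bench import move_ptp, servo_line, goto_joints, move_gripper, sleep, inverse_kinematics, capture, PlanningError, close_job, spot_in, silhouettes, current_clock, current_joint_pos, current_qvel, current_joint_torque, current_position, current_orientation, current_force, current_torque, current_finger_gap, current_grip_force gives the robot as it stands. Calls block until the motion is done:
- move_ptp(position, orientation): joint-space move of the TCP to a pose.
- servo_line(position, orientation=None, rate=0.15, contact_N=None): straight line of the TCP; orientation=None keeps the orientation; rate is the mean speed in m/s. With contact_N (N) it stops when the force on the tool has changed by that much, and returns True; else False.
- goto_joints(angles): joint-space move.
- move_gripper(opening): finger opening in m; the grip force is fixed at half the most; returns when the fingers have stopped.
- sleep(seconds).
- inverse_kinematics(position, orientation): joint angles nearest the present ones, or None.
- capture(name): name is "scene" or "top"; returns a dict with "image" (480x640x3 uint8, blue, green, red), "range_z" (480x640 float32, m along the optical axis (not along the pixel's ray), 0 where there is no reading), "intrinsics" (3x3 intrinsics, pixels), "R" (3x3) and "t" (3): a world point X has camera coordinates R X + t. Camera axes: x right, y down, z forward; pixel columns grow to the right and rows downward; lengths in m; the calibration is good to about 2 mm. A picture is of the moment at which its call begins.
A pose or a line that the arm cannot do raises PlanningError and nothing moves.
- close_job(): hands the job in; it is judged then, once.
Trained networks look in the newest picture that a camera, given by its name, has taken for a name from the list of things; names that differ only in an ending like _2 or _b are one class to them, and where a whole thing is asked for, a point or a joint stands for the part that bears it (a point fixed in the world has none). Each returns a list of dicts, best first, with "conf" (0 to 1); they miss things now and then, are a little off and sometimes report something else, mostly with a low value. They report only what shows in the picture. A call takes as long as a camera call. They do not tell look-alikes from the thing itself.
- spot_in(camera, query): "xy" ([column, row] in pixels, amid what is visible of it).
- silhouettes(camera, query): "region" (480x640 bool, what is visible of it) and "xy" ([column, row] in pixels, amid what is visible of it).
Readings, each from a call of its own:
- current_clock(): time.
- current_joint_pos(): joint angles.
- current_qvel(): joint speeds.
- current_joint_torque(): joint torques, N m.
- current_position(): TCP position.
- current_orientation(): TCP orientation.
- current_force(): force on the tool from outside, world axes, zero at the start.
- current_torque(): the same for the moment, N m.
- current_finger_gap(): finger opening in m.
- current_grip_force(): force on a finger pad.
Only numpy, scipy, OpenCV 4.12 (cv2) and the standard library are available. Lean on these libraries where they do the work, as an engineer would, in place of code of your own. Each camera call takes 0.05 s, during which the arm holds its last target. There are 200 camera calls.

## Working session

There is one attempt and no reset: what is moved stays moved. The work goes in short steps, each a Python script; the robot and the scene stay as the last script left them, time stands still between calls to the robot, and variables do not carry over. Pictures are saved under pics/ and viewed, at most 10 in all, crops included, and the job is handed in when it is done.

```bash
ls; mkdir -p pics; cat > h.py <<'E'
import numpy as np, cv2
from bench import *
def proj(c,X):
    p=c["intrinsics"]@(c["R"]@np.asarray(X,float)+c["t"]); return p[:2]/p[2]
def unproj_z(c,uv,z):
    d=c["R"].T@np.linalg.inv(c["intrinsics"])@np.array([uv[0],uv[1],1.]); o=-c["R"].T@c["t"]
    return o+d*(z-o[2])/d[2]
def cloud(c):
    v,u=np.mgrid[0:480,0:640]; Z=c["range_z"]
    P=np.stack([u*Z,v*Z,Z],-1)@np.linalg.inv(c["intrinsics"]).T
    return (P-c["t"])@c["R"]
E
python3 - <<'E'
from h import *
print(current_clock(),current_orientation())
for n in("scene","top"):
    c=capture(n); cv2.imwrite(f"pics/{n}0.png",c["image"]); print(n,c["intrinsics"].round(1).tolist(),(-c["R"].T@c["t"]).round(3),c["R"].round(2).tolist())
    P=cloud(c)
    for q in("holder","disc","keeper","keeper_knob","vial","dish","timer"):
        for s in silhouettes(n,q)[:3]:
            m=s["region"]&(c["range_z"]>0); print(q,round(s["conf"],2),np.round(s["xy"]),m.sum(),np.median(P[m],0).round(3) if m.any() else None)
E
```

```text
pics
0.0 [ 9.83947722e-01  1.78454753e-01 -6.66479409e-05 -8.81691490e-04]
scene [[523.6, 0.0, 328.6], [0.0, 523.6, 246.9], [0.0, 0.0, 1.0]] [0.324 0.51  0.713] [[-0.9, -0.44, 0.0], [-0.32, 0.64, -0.7], [0.3, -0.63, -0.71]]
holder 0.9 [348. 293.] 3556 [0.558 0.01  0.011]
disc 0.72 [368. 190.] 354 [ 0.623 -0.298  0.011]
disc 0.63 [450. 228.] 452 [ 0.43  -0.254  0.011]
disc 0.61 [423. 295.] 579 [ 0.429 -0.076  0.011]
keeper 0.7 [343. 300.] 676 [0.536 0.021 0.038]
keeper_knob 0.61 [341. 307.] 567 [0.534 0.021 0.038]
vial 0.82 [331. 209.] 295 [ 0.649 -0.174  0.036]
dish 0.93 [273. 247.] 1461 [ 0.716 -0.062  0.017]
dish 0.66 [329. 210.] 267 [ 0.649 -0.174  0.037]
timer 0.94 [439. 260.] 530 [ 0.425 -0.163  0.013]
top [[456.4, 0.0, 325.5], [0.0, 456.4, 238.7], [0.0, 0.0, 1.0]] [ 0.494 -0.049  0.927] [[0.02, -1.0, 0.02], [-0.99, -0.02, -0.1], [0.1, -0.02, -0.99]]
holder 0.76 [330. 266.] 3397 [ 0.567 -0.077  0.01 ]
disc 0.84 [443. 226.] 452 [ 0.623 -0.303  0.01 ]
disc 0.83 [423. 320.] 484 [ 0.431 -0.259  0.011]
disc 0.81 [366. 257.] 527 [ 0.557 -0.142  0.032]
keeper 0.78 [283. 263.] 535 [0.539 0.018 0.036]
keeper_knob 0.63 [283. 264.] 458 [0.533 0.018 0.036]
vial 0.53 [385. 209.] 163 [ 0.647 -0.179  0.053]
dish 0.76 [328. 177.] 1516 [ 0.718 -0.071  0.015]
timer 0.64 [378. 322.] 537 [ 0.426 -0.169  0.013]
```

View pics/top0.png

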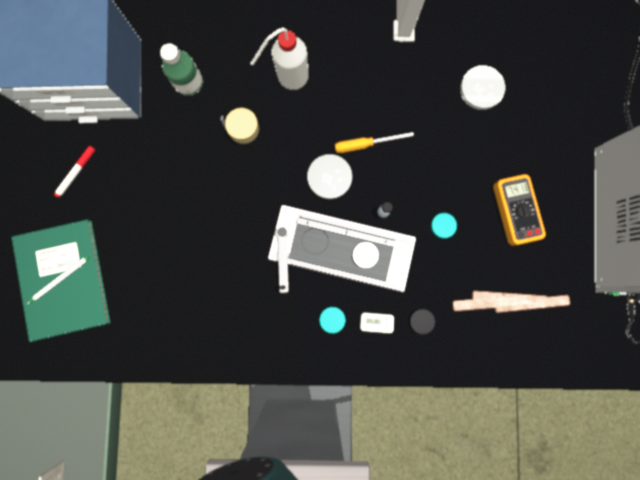

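View pics/scene0.png

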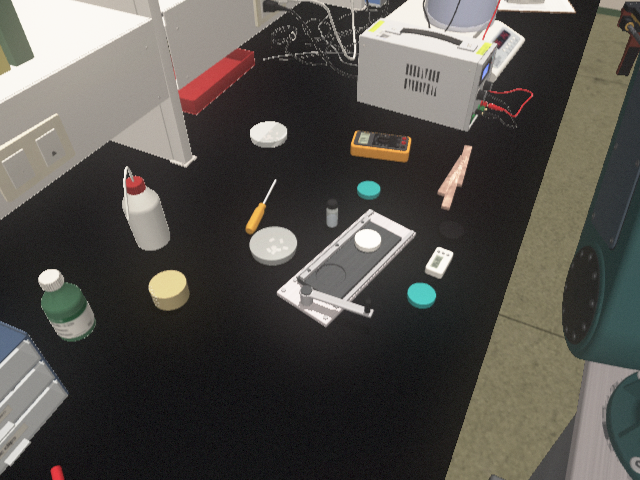

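The top view shows the white disc at (366,256), the pocket outline at (315,241), the pivot at (282,232), the knob at (283,289), and the fence on the upper (+x) side. I'll fit the holder pose next.

```bash
cat > pose.py <<'E'
from h import *
from scipy.optimize import least_squares
cs={}
def edge(a): # slab outline distance via rectangle fit
    pass
est=[]
for n in("top","scene"):
    c=capture(n); cs[n]=c; P=cloud(c); g=c["image"].max(2)
    m=(P[...,2]>.004)&(P[...,2]<.018)&(g>110)&(np.hypot(P[...,0]-.56,P[...,1]+.08)<.19)&(c["range_z"]>0)
    k,l,st,_=cv2.connectedComponentsWithStats(m.astype(np.uint8),connectivity=8)
    # slab plane rays
    v,u=np.nonzero(m); X=np.array([unproj_z(c,(a,b),.010)[:2] for a,b in zip(u,v)])
    # keep points in the biggest parts near holder
    r0=cv2.minAreaRect((X*1000).astype(np.float32)); print(n,"minrect",np.round(r0,1) if 0 else r0)
    lab=l[v,u]; keep=np.isin(lab,[i for i in range(1,k) if st[i,4]>60]); X=X[keep]
    # coarse filter: inside approx rectangle
    r=cv2.minAreaRect((X*1000).astype(np.float32)); print(n,r,[st[i].tolist() for i in range(1,k) if st[i,4]>60])
    s=cv2.resize(c["image"][185:310,250:430] if n=="top" else c["image"][195:335,265:425],None,fx=4.4 if n=="top" else 4.2,fy=4.4 if n=="top" else 4.2,interpolation=cv2.INTER_CUBIC)
    cv2.imwrite(f"pics/{n}_crop.png",s)
    mm=cv2.inRange(c["image"],(190,190,190),(255,255,255))>0
    # disc
    for s in silhouettes(n,"disc"):
        reg=s["region"]; hgt=np.median(P[reg&(c["range_z"]>0)],0)
        if c["image"][reg].mean()>170: 
            (a,b)=s["xy"]; print("disc",s["conf"],hgt,unproj_z(c,(a,b),.034 if n=="top" else .031),cv2.fitEllipse(max(cv2.findContours(reg.astype(np.uint8),0,1)[0],key=len)))
E
python3 pose.py
```

```text
top minrect ((562.7041015625, -99.47740173339844), (357.63592529296875, 258.71368408203125), 42.68592071533203)
top ((562.7041015625, -99.47740173339844), (357.63592529296875, 258.71368408203125), 42.68592071533203) [[308, 161, 44, 37, 1281], [269, 206, 146, 85, 2881], [300, 228, 28, 26, 458], [320, 307, 25, 26, 499], [361, 313, 33, 19, 547]]
disc 0.85 [ 0.42953579 -0.08039127  0.01057641] [ 0.43564322 -0.0781104   0.034     ] ((331.7433776855469, 319.1969299316406), (23.25152587890625, 23.931039810180664), 140.7250518798828)
disc 0.62 [ 0.62273175 -0.30373797  0.01007375] [ 0.61701962 -0.29814626  0.034     ] ((443.490478515625, 225.13626098632812), (23.87150764465332, 24.8706111907959), 72.50016021728516)
disc 0.61 [ 0.5581544  -0.14260036  0.0324394 ] [ 0.55395986 -0.14171599  0.034     ] ((365.174560546875, 254.53973388671875), (24.076351165771484, 24.850406646728516), 141.1647186279297)
scene minrect ((563.1159057617188, -99.55859375), (360.98895263671875, 261.22576904296875), 40.912071228027344)
scene ((563.1159057617188, -99.55859375), (360.98895263671875, 261.22576904296875), 40.912071228027344) [[277, 209, 139, 117, 2445], [252, 226, 45, 38, 1073], [425, 247, 28, 30, 526], [317, 266, 28, 19, 193], [407, 283, 29, 24, 542]]
disc 0.68 [ 0.55830369 -0.13768766  0.03294205] [ 0.55816032 -0.13718198  0.031     ] ((367.18914794921875, 239.6189727783203), (21.932706832885742, 26.966411590576172), 102.40410614013672)
disc 0.18 [0.55685894 0.01345945 0.01128982] [0.54917558 0.00531237 0.031     ] ((346.5321044921875, 266.2699890136719), (78.93302917480469, 131.00135803222656), 47.49210739135742)
```

View pics/top_crop.png

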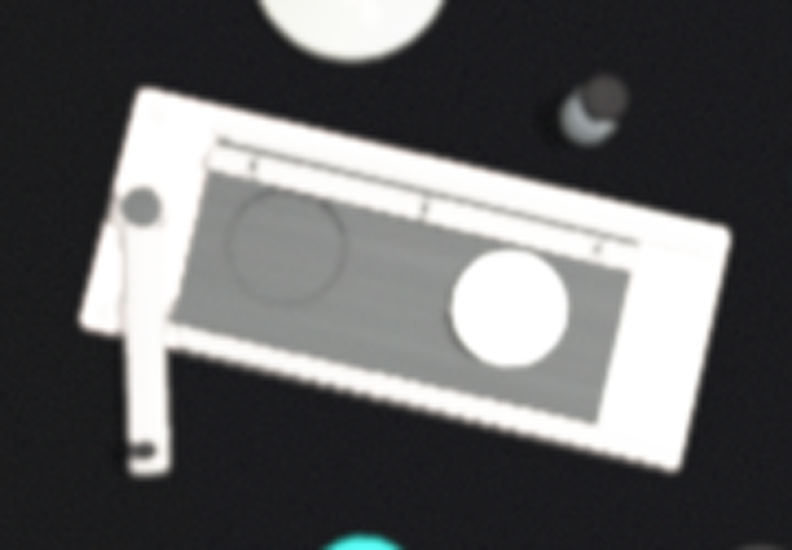

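View pics/scene_crop.png

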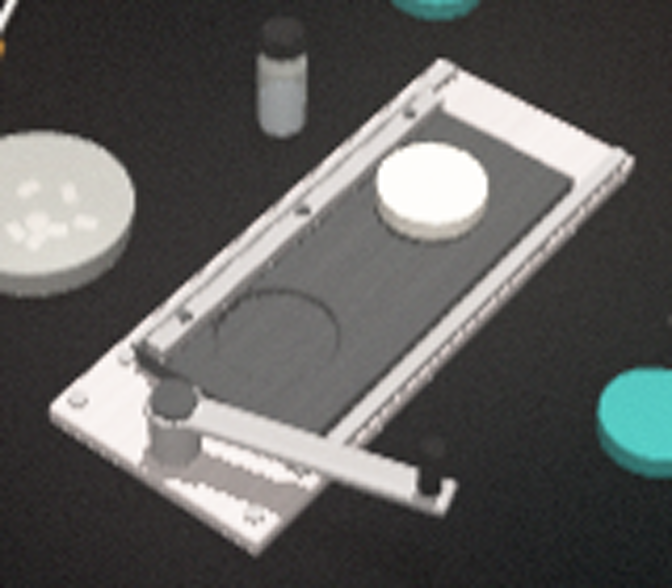

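The crops show the slab corners, the bolt head, the disc resting clear of the fence, and the pocket outline at about (288,247) in the top crop. I'll fit the pose by reprojection from both views.

```bash
cat > fit.py <<'E'
from h import *
from scipy.optimize import least_squares
ct,csn=capture("top"),capture("scene")
T=lambda a:(np.array(a)+.5)/4.4+[249.5,184.5]; S=lambda a:(np.array(a)+.5)/4.2+[264.5,194.5]
mm=1e-3
def H2W(p,X): 
    c,s=np.cos(p[2]),np.sin(p[2]); return np.array([p[0]+c*X[0]-s*X[1],p[1]+s*X[0]+c*X[1],X[2]])
obs=[(ct,T(a),x) for a,x in[((143,88),(56,125,10)),((729,232),(56,-155,10)),((680,472),(-56,-155,10)),((80,325),(-56,125,10)),((141,206),(0,108,41.5))]]+\
    [(csn,S(a),x) for a,x in[((50,411),(56,125,10)),((443,60),(56,-155,10)),((632,160),(-56,-155,10)),((175,397),(0,108,41.5))]]
f=lambda p,o=obs:np.concatenate([proj(c,H2W(p,np.array(x)*mm))-uv for c,uv,x in o])
for nm,o in(("both",obs),("top",obs[:5]),("scene",obs[5:])):
    r=least_squares(lambda p:f(p,o),[.56,-.07,-.2]); print(nm,r.x.round(4),f(r.x,o).round(1).tolist())
    if nm=="both": p=r.x
def W2H(X): 
    c,s=np.cos(p[2]),np.sin(p[2]); d=X-np.array([p[0],p[1],0]); return np.array([c*d[0]+s*d[1],-s*d[0]+c*d[1],d[2]])*1000
def tri(a,b):
    g=lambda X:np.concatenate([proj(ct,X)-a,proj(csn,X)-b]); r=least_squares(g,[.55,-.1,.03]); return r.x,r.fun.round(1)
for n,a,b in(("disc top",(509,308),(432,184)),("bolt",(141,206),(175,397)),("pocket",(288,247),(278,338)),("knobtop",(143,450),(430,447))):
    X,e=tri(T(a),S(b)); print(n,X.round(4),W2H(X).round(1),e)
print("disc@34 top",W2H(unproj_z(ct,T((509,308)),.034)),"scene",W2H(unproj_z(csn,S((432,184)),.034)))
print("pocket@22 top",W2H(unproj_z(ct,T((288,247)),.022)),"scene",W2H(unproj_z(csn,S((278,338)),.022)))
print("fence line inner top crop y=-65",(proj(ct,H2W(p,np.array([25.5,-65,22])*mm))-249.5-[0,-65+0])) 
for q in(1.1,1.2,1.3,1.4,1.5):
    X=H2W(p,np.array([-108*np.sin(q),108-108*np.cos(q),64])*mm); print(q,((proj(ct,X)-[249.5,184.5])*4.4).round(0),((proj(csn,X)-[264.5,194.5])*4.2).round(0),X.round(3))
np.save("p.npy",p)
E
python3 fit.py
```

```text
both [ 0.5756 -0.0829 -0.2168] [-1.0, 0.0, -0.1, -0.3, -0.9, -0.9, -0.3, -0.4, -0.4, -0.1, -0.1, -1.1, -0.2, -0.9, 2.0, -0.7, 0.7, 0.2]
top [ 0.5749 -0.084  -0.2194] [-0.4, 0.2, 0.5, 0.2, -0.5, -0.3, 0.2, -0.2, 0.2, 0.1]
scene [ 0.576  -0.0813 -0.2152] [-0.7, -0.5, -0.9, -0.5, 1.5, -0.3, 0.1, 0.9]
disc top [ 0.5585 -0.1428  0.0316] [ -3.9 -62.1  31.6] [-0.1 -0.5  0.5  0.1]
bolt [0.5996 0.0222 0.0411] [  0.8 107.8  41.1] [-0.2 -0.5  0.4  0.1]
pocket [ 0.5854 -0.0431  0.0169] [ 1.  41.  16.9] [-0.2 -0.6  0.5  0.1]
knobtop [0.4929 0.0167 0.0625] [-102.2   79.5   62.5] [-0.3 -0.9  0.8  0.1]
disc@34 top [ -4.97629539 -62.43864764  34.        ] scene [ -4.34812773 -59.6635018   34.        ]
pocket@22 top [-0.54323686 40.18186188 22.        ] scene [-0.85276182 44.95312198 22.        ]
fence line inner top crop y=-65 [119.84831907  56.02023044]
1.1 [192. 444.] [452. 405.] [ 0.494 -0.005  0.064]
1.2 [167. 449.] [447. 426.] [0.492 0.006 0.064]
1.3 [142. 451.] [439. 447.] [0.491 0.017 0.064]
1.4 [117. 451.] [427. 468.] [0.491 0.027 0.064]
1.5 [ 91. 448.] [413. 487.] [0.492 0.038 0.064]
```

The fit is consistent: the bolt triangulates to z=41 at y=108, the disc is at (-4.5,-61), the pocket is at about y=41, and the keeper angle is about 1.3. Next I'll close the gripper, get behind the disc, and touch the plate to calibrate height.

```bash
cat >> h.py <<'E'
from scipy.spatial.transform import Rotation as Ro
import os
p=np.load("p.npy") if os.path.exists("p.npy") else None
def W(x,y,z):  # holder mm -> world m
    c,s=np.cos(p[2]),np.sin(p[2]); return np.array([p[0]+(c*x-s*y)/1e3,p[1]+(s*x+c*y)/1e3,z/1e3])
def Hm(X):
    c,s=np.cos(p[2]),np.sin(p[2]); d=np.asarray(X)-[p[0],p[1],0]; return np.array([c*d[0]+s*d[1],-s*d[0]+c*d[1],d[2]])*1e3
def Q(a,flip=False): # tool down, tool x along holder direction (cos a, sin a)
    a=a+p[2]+(np.pi if flip else 0); x=np.array([np.cos(a),np.sin(a),0]); z=np.array([0,0,-1.])
    return Ro.from_matrix(np.stack([x,np.cross(z,x),z],1)).as_quat()
A=np.radians(75)
E
python3 - <<'E'
from h import *
for f in(0,1):
    for a,pos in((A,W(-8.6,-103,40)),(A,W(-8.6,20,25)),(np.radians(15),W(-110,60,45)),(0,W(-15,0,45))):
        j=inverse_kinematics(pos,Q(a,f)); print(f,None if j is None else np.round(j,2))
E
```

```text
0 [-0.44  0.54  1.74 -0.    0.86  0.04]
0 [-0.23  0.57  1.75 -0.    0.83  0.25]
0 [-0.15  0.44  1.95 -0.    0.75  1.38]
0 [-0.26  0.53  1.76 -0.    0.86  1.52]
1 None
1 [-0.23  0.57  1.75 -0.    0.83 -2.89]
1 [-0.15  0.44  1.95 -0.    0.75 -1.76]
1 [-0.26  0.53  1.76 -0.    0.86 -1.62]
```

```bash
python3 - <<'E'
from h import *
move_gripper(0.0)
move_ptp(W(-8.6,-104,100),Q(A)); servo_line(W(-8.6,-104,40),rate=.1)
print(current_clock(),current_force().round(2),current_finger_gap())
hit=servo_line(W(-8.6,-104,17),rate=.012,contact_N=3); z=current_position()
print(hit,Hm(z).round(1),current_force().round(2))
servo_line(z+[0,0,.003],rate=.05); print(Hm(current_position()).round(1),current_force().round(2),current_clock())
c=capture("top"); cv2.imwrite("pics/top1.png",cv2.resize(c["image"][185:310,250:430],None,fx=4,fy=4,interpolation=cv2.INTER_CUBIC))
E
```

```text
5.075 [-0.36 -0.44 -0.3 ] 0.0006859193177190085
True [  -8.6 -104.    22.4] [0.12 0.43 4.95]
[  -8.4 -104.    25.6] [ 0.28 -1.18  0.38] 6.6667
```

View pics/top1.png

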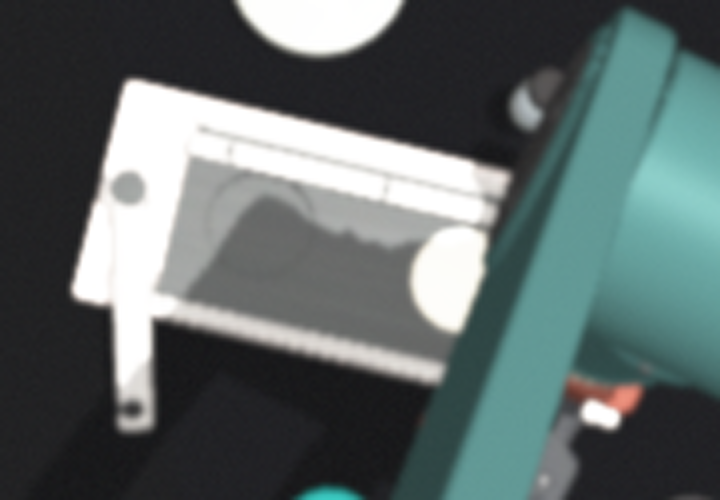

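The arm touched the plate at z=22.4, and the disc is undisturbed at (460,280). Pushing now.

```bash
python3 - <<'E'
from h import *
h=servo_line(W(-8.6,-10,25),rate=.03,contact_N=5)
print(h,Hm(current_position()).round(1),current_force().round(2),current_clock())
if not h:
    h=servo_line(W(-8.6,20,25),rate=.007,contact_N=3)
    print(h,Hm(current_position()).round(1),current_force().round(2),current_clock())
c=capture("top");d=capture("scene")
cv2.imwrite("pics/b.png",np.hstack([cv2.resize(i,(400,400),interpolation=cv2.INTER_CUBIC) for i in(c["image"][190:300,260:370],d["image"][210:320,285:395])]))
E
```

```text
False [ -8.6 -10.   25. ] [-0.24  0.41  0.67] 10.0
True [-9.2  8.  24.7] [-1.39 -1.4  -0.55] 12.5
```

View pics/b.png

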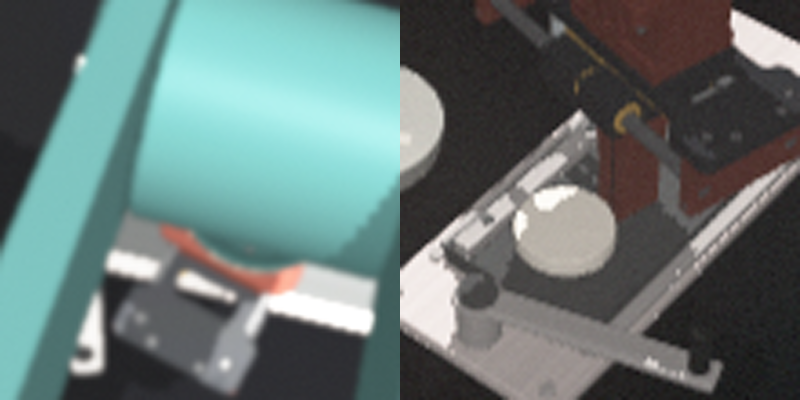

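The disc now sits over the pocket's place (scene half, about (565,230)). I'll back off and measure its height to see whether it dropped.

```bash
python3 - <<'E'
from h import *
x,y,z=Hm(current_position())
servo_line(W(x-3,y-12,25),rate=.04); servo_line(W(x-3,y-12,100),rate=.15)
move_ptp(W(-60,-200,150),Q(A))
print(current_clock())
ims=[]
for n,(r,cc) in(("top",(190,260)),("scene",(210,285))):
    c=capture(n);P=cloud(c); ims.append(cv2.resize(c["image"][r:r+110,cc:cc+110],(400,400),interpolation=cv2.INTER_CUBIC))
    Hh=np.apply_along_axis(Hm,2,P); ok=c["range_z"]>0
    m=ok&(np.hypot(Hh[...,0],Hh[...,1]-41)<17); print(n,"disc top z",np.median(Hh[m],0).round(1),m.sum(), np.percentile(Hh[m][:,2],[10,90]).round(1))
    m=ok&(abs(Hh[...,0])<15)&(abs(Hh[...,1]+50)<30); print("plate z",np.median(Hh[m][:,2]).round(1))
    m=ok&(c["image"].min(2)>120)&(np.hypot(Hh[...,0],Hh[...,1]-41)<40)&(Hh[...,0]<24)&(Hh[...,2]>26)&(Hh[...,1]<75); print("disc blob",np.round([Hh[m].min(0),Hh[m].max(0)],1))
cv2.imwrite("pics/c.png",np.hstack(ims))
E
```

```text
14.55
top disc top z [ 0.2 40.9 28.4] 230 [26.7 30.5]
plate z 20.3
disc blob [[-23.7  14.7  26. ]
 [ 23.8  67.4  32.8]]
scene disc top z [-0.2 41.1 29.7] 217 [28.2 31.2]
plate z 21.4
disc blob [[-22.6  18.1  26.1]
 [ 23.7  69.1  33. ]]
```

View pics/c.png

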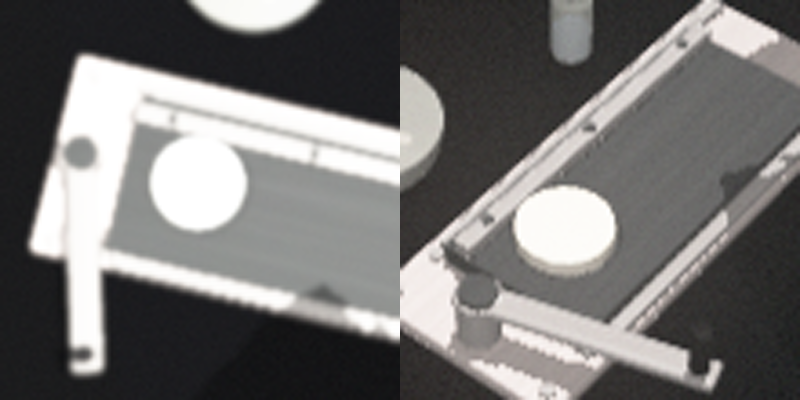

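The disc top is about 8 mm above the plate in both views, so it's home and centred at y≈41. Now I'll swing the keeper by pushing the knob along its arc.

```bash
python3 - <<'E'
from h import *
def pose(q,gap,z=45):
    k=np.array([-108*np.sin(q),108-108*np.cos(q)])-np.array([np.cos(q),-np.sin(q)])*(15+gap)
    return W(k[0],k[1],z),Q(-q,True)
move_ptp(*pose(1.3,12,120)); servo_line(*pose(1.3,12),rate=.12)
h=False
for q in np.arange(1.2,.05,-.1):
    h=servo_line(*pose(q,0),rate=.06,contact_N=8)
    if h: print("hit",q,current_force().round(2),Hm(current_position()).round(1)); break
print(current_clock())
if not h:
    h=servo_line(*pose(-.06,0),rate=.02,contact_N=5)
print(h,Hm(current_position()).round(1),current_force().round(2),current_clock())
E
```

```text
20.8083
True [-13.9  -0.2  44.3] [-0.07 -0.83 -0.05] 21.4833
```

```bash
python3 - <<'E'
from h import *
x,y,z=Hm(current_position())
servo_line(W(x-15,y,45),rate=.06); servo_line(W(x-15,y,130),rate=.15); move_ptp(W(-60,-220,160),Q(A))
ims=[]
for n,(r,cc) in(("top",(190,260)),("scene",(210,285))):
    c=capture(n); ims.append(cv2.resize(c["image"][r:r+110,cc:cc+110],(400,400),interpolation=cv2.INTER_CUBIC))
    for q in(0,.08): print(n,q,((proj(c,W(-108*np.sin(q),108-108*np.cos(q),64))-[cc,r])*400/110+[400*(n=="scene"),0]).round(0))
cv2.imwrite("pics/d.png",np.hstack(ims)); print(current_clock())
E
```

```text
top 0 [275. 194.]
top 0.08 [270. 210.]
scene 0 [624. 123.]
scene 0.08 [638. 131.]
24.0
```

View pics/d.png

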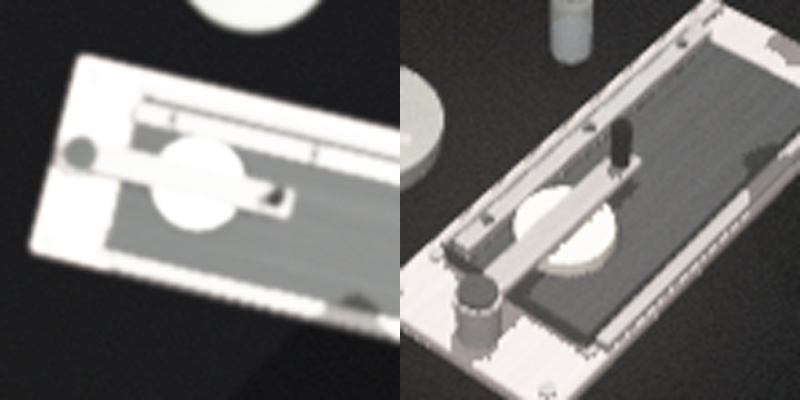

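The knob top is at (279,195) in the top half and (621,123) in the scene half. Both match the prediction for angle 0, and the bar lies over the seated disc.

```bash
python3 -c "
from h import *
print(close_job())"
```

```text
the job is handed in; nothing more can be done
None
```

The disc is home in the pocket (top about 8 mm above the plate in both views) and the keeper is shut over it. The arm was clear and the bystanders were never approached. I handed the job in at about 24 s; no verdict was returned.

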